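# Pack cheese wedges head to tail in the counter tray

### The job

One cheese wedge already lies at one end of the shallow wooden tray on the shop counter. Fill the rest of the tray with the two loose wedges of the same shape and size: all three flat on the tray floor, side by side in a row along the tray, squared up with it and alternately head to tail, so that the middle wedge points the opposite way to the two outer ones. Leave the first wedge at its end, pointing as it does.

Things in the scene. Friction and masses are not known exactly. Their poses are not given: they have to be found in the camera images.
- tray: shallow wooden tray fixed to the counter at any yaw, 86 x 168 mm outside (x, y), 76 x 158 mm inside, floor 5 mm thick, rim 16 mm above the counter. Origin: on the counter at the middle of one long side's outer edge; x points from there across the tray (its centre is at x = 43 mm), y along the long side, z up. Three places, centred at x = 43, y = -45 (taken by wedge_first), 0 and +45 mm.
- wedge_first: Already in the tray at its -y end, narrow end towards the tray's +x: cheese wedge lying flat, 60 mm long, 50 mm high, 0.13 kg; from above it tapers evenly on both sides from a 56 mm end (brown rind) to a flat 24 mm end; edges bevelled 3 mm. Origin: centre of the underside, midway between the ends; x points from narrow to wide end, z up. End faces parallel, good to grip from above. 
- wedge_a: Loose on the counter, like wedge_b (either may take either place; bystanders are a cheese block, a round cheese, a jar): cheese wedge lying flat, 60 mm long, 50 mm high, 0.13 kg; from above it tapers evenly on both sides from a 56 mm end (brown rind) to a flat 24 mm end; edges bevelled 3 mm. Origin: centre of the underside, midway between the ends; x points from narrow to wide end, z up. End faces parallel, good to grip from above. 
- wedge_b: Loose on the counter, like wedge_a: cheese wedge lying flat, 60 mm long, 50 mm high, 0.13 kg; from above it tapers evenly on both sides from a 56 mm end (brown rind) to a flat 24 mm end; edges bevelled 3 mm. Origin: centre of the underside, midway between the ends; x points from narrow to wide end, z up. End faces parallel, good to grip from above. 
Mind the look-alikes: they are no part of the job. Several things have the shape of the tray; the one meant has the colours described above. Leave any purple look-alike of the wedge_first alone.

How it is judged (in metres and radians):
At the end, for the whole second after the job is handed in: All three wedges rest flat in the tray (7 mm, 10 deg), square to it within 15 deg, narrow ends towards +x, -x, +x in turn: wedge_first at the -y end, one loose wedge in the middle, one at +y; centres within 13 mm of x = 43 and 17 mm of y = -45, 0, 45 mm in the tray frame (z of wedge_first in the frame of tray between 0 and 0.012 m and angle between each of wedge_first, wedge_a, wedge_b's own z axis and vertical below 0.17 rad and angle between the x axis of each of wedge_first, wedge_a, wedge_b and the x axis of tray, either way round below 0.26 rad and linear speed of each of wedge_first, wedge_a, wedge_b below 0.02 m/s and z of wedge_a in the frame of tray between 0 and 0.012 m and z of wedge_b in the frame of tray between 0 and 0.012 m and x of wedge_first in the frame of tray between 0.03 and 0.056 m and y of wedge_first in the frame of tray between -0.062 and -0.028 m and x of tray in the frame of wedge_first above 0 m and ((x of wedge_a in the frame of tray between 0.03 and 0.056 m and y of wedge_a in the frame of tray between -0.017 and 0.017 m and x of tray in the frame of wedge_a below 0 m and x of wedge_b in the frame of tray between 0.03 and 0.056 m and y of wedge_b in the frame of tray between 0.028 and 0.062 m and x of tray in the frame of wedge_b above 0 m) or (x of wedge_b in the frame of tray between 0.03 and 0.056 m and y of wedge_b in the frame of tray between -0.017 and 0.017 m and x of tray in the frame of wedge_b below 0 m and x of wedge_a in the frame of tray between 0.03 and 0.056 m and y of wedge_a in the frame of tray between 0.028 and 0.062 m and x of tray in the frame of wedge_a above 0 m))); the robot touches nothing.
It also fails if it takes over 58 s, if anything falls off the work surface, if the arm or the gripper's body presses on something with over 40 N, if the wrist force passes 120 N, or if a joint passes its speed limit or range.

### The arm

A 6-joint arm with a two-finger parallel gripper is mounted at the origin on the work surface. World frame = base frame: x ahead of the robot, y to its left, z up, the work surface at z = 0. Lengths are in m, angles in degrees, forces in N, time in s.
With the tool pointing down it reaches from about 0.375 to 0.9 m from the base axis. Payload 3.1 kg.
Tool frame: the origin (TCP) lies at the very end of the fingers, on their centre line; the grasp point (between the pads) lies 19 mm behind it (grasp_offset is the distance from the TCP to the grasp point, in m); z points along the fingers, y is the direction in which the jaws open and shut (so a half turn about z gives the same grasp; the last joint's range is limited). The gripper opens to 87 mm and grips with 3 to 60 N. Pads are 19 mm wide; open, the fingers measure 117 mm over their backs; the gripper's body (75 mm by 190 mm) begins 51 mm behind the grasp point.
Start: joints at [55.434, 30.224, 82.088, -0, 67.689, -10.227], TCP at [0.258, 0.569, 0.223] pointing down, gripper open.
Joint ranges: [-176.69, 176.69], [-43.24, 126.21], [12.49, 139.97], [-82, 262], [0, 151.66], [-163.58, 163.58]. Speed limits (degrees/s): [159.86, 159.86, 180, 180, 180, 180].

### API

Orientations are given as a 3x3 rotation matrix whose columns are the frame's x, y, z axes.
In Python, from rig import * gives the robot as it stands. The module is installed in compiled form; this text tells all that it offers.
- The arm moves only by the tool play_rows, never from a script. Its argument "plan" is a list that holds one entry, the list of rows, each a list of 7 numbers: the shift along the world's x, y, z each as a share of 5 cm, from -1 to 1, then the turn, a rotation vector about the world's x, y, z each as a share of pi rad, from -1 to 1, then the gripper's target within -1 to 1 (fully open at 1, half-way at 0, shut at -1). A call has 1 to 12 rows; each row shifts and turns the commanded pose from where the row before left it; what a row does not reach is not made up. A row lasts 1/10 s, in which the tool goes at most 50 mm and 8.59 degrees, less where a joint would pass 70% of its speed; a pose out of reach is approached as far as the arm can. A call with a number of a shift or a turn outside -1 to 1 is refused whole. A call with a gripper value outside its range is refused whole. The fingers move at their own pace and stop on an object; the grip force is fixed at half the most. Time passes only in rows, so rows that do not move let the fingers close. It gives the time, the measured TCP pose, the force and the opening at its end, in the units of the state.
- read_state(): the state, without advancing time (a new reading comes with each control period).
- capture(name): name is "scene" or "top" or "wrist"; returns the picture (400x640x3 uint8, red, green, blue); there is no depth.
- camera_params(name): a dict with "intrinsics" (3x3 intrinsics, pixels), "k1" (the pictures are not rectified: a ray, as slopes to the right and down, at radius r is drawn at 1 + k1 r^2 times it, then the intrinsics apply), "R" (3x3) and "t" (3): a world point X has camera coordinates R X + t; the wrist camera has in their place "mount" (4x4, takes a point from camera to tool coordinates, whose origin is the TCP and whose axes are the flange's). Camera axes: x right, y down, z forward; pixel columns grow to the right and rows downward; lengths in m; the calibration is good to about 2 mm. A picture is of the moment at which its call begins: read the wrist's pose just before it. camera_params takes no time and is no camera call.
- hand_in(): hands the job in, once; it reports no verdict.
The state is a dict: "time_s": time; "joint_positions": joint angles; "qvel": joint speeds; "tau": joint torques, N m; "position": TCP position; "tcp_rot": TCP orientation; "force": force on the tool from outside, world axes, zero at the start; "moment": the same for the moment, N m; "opening": opening from 0.0 (shut) to 1.0 (fully open).
Only numpy, scipy, OpenCV 4.12 (cv2) and the standard library are available. Lean on these libraries where they do the work, as an engineer would, in place of code of your own. Each camera call takes 0.05 s, during which the arm holds its last target. There are 200 camera calls.

## Working session

There is one attempt and no reset: what is moved stays moved. The work goes in short steps, Python scripts to look and compute and a tool call to move; the robot and the scene stay as the last step left them, time stands still between calls to the robot, and variables do not carry over. Pictures are saved under pics/ and viewed, about 8 in all and at most 12, crops included, and the job is handed in when it is done.

Besides the shell and the picture viewer there is one more tool, called after "Call:" in YAML: its name, and indented under it one key for each argument. play_rows: Moves the arm, as the interface text tells. Its arguments: {"type":"object","properties":{"plan":{"type":"array"}},"required":["plan"]}

```bash
mkdir -p pics; python3 - <<'E'
from rig import *
import cv2,numpy as np
for n in ("scene","top"):
    im=capture(n); np.save(f"pics/{n}0.npy",im); cv2.imwrite(f"pics/{n}0.png",im[:,:,::-1])
    p=camera_params(n); print(n,p)
print(camera_params("wrist"));s=read_state();print(s)
E
```

```text
scene {'intrinsics': array([[426.20016432,   0.        , 321.65377399],
       [  0.        , 426.20016432, 201.56864924],
       [  0.        ,   0.        ,   1.        ]]), 'k1': -0.02294380209188933, 'R': array([[ 0.64281007,  0.76601306, -0.00438194],
       [ 0.53257691, -0.45101602, -0.71620275],
       [-0.55059698,  0.45804862, -0.69787851]]), 't': array([-0.39606804, -0.308774  ,  1.48984008])}
top {'intrinsics': array([[431.67298695,   0.        , 328.05145824],
       [  0.        , 431.67298695, 195.98533706],
       [  0.        ,   0.        ,   1.        ]]), 'k1': -0.050533621580840876, 'R': array([[ 0.02088803, -0.99977583, -0.00346211],
       [-0.99695943, -0.02056893, -0.07515862],
       [ 0.07507056,  0.0050215 , -0.99716558]]), 't': array([0.00417388, 0.60554374, 0.93062988])}
{'intrinsics': array([[320.33775222,   0.        , 316.83712212],
       [  0.        , 320.33775222, 197.05117241],
       [  0.        ,   0.        ,   1.        ]]), 'k1': 0.004226859357765634, 'mount': array([[ 8.85716949e-04, -9.55109842e-01, -2.96250579e-01,
         8.22631034e-0
[... 336 characters left out ...]
  8.21471212e+01, -1.63314919e-03,
        6.76882174e+01, -1.02265812e+01]), 'qvel': array([ 0.01475055, -0.18623875, -0.26985675, -0.05855456,  0.01171624,
        0.03256662]), 'tau': array([-8.10281963e-04, -4.40986741e+01, -1.77151698e+01,  6.34250930e-02,
        5.34228596e-02, -5.91327921e-05]), 'position': array([0.2572017 , 0.56892968, 0.221706  ]), 'tcp_rot': array([[-9.11120605e-01,  4.12138538e-01, -1.03355744e-03],
       [ 4.12139722e-01,  9.11119343e-01, -1.54657995e-03],
       [ 3.04288975e-04, -1.83509093e-03, -9.99998270e-01]]), 'force': array([ 0.12802525,  0.35752915, -0.37172728]), 'moment': array([-0.02443736,  0.00152824, -0.00906646]), 'opening': 0.9996543070313076}
```

View pics/top0.png

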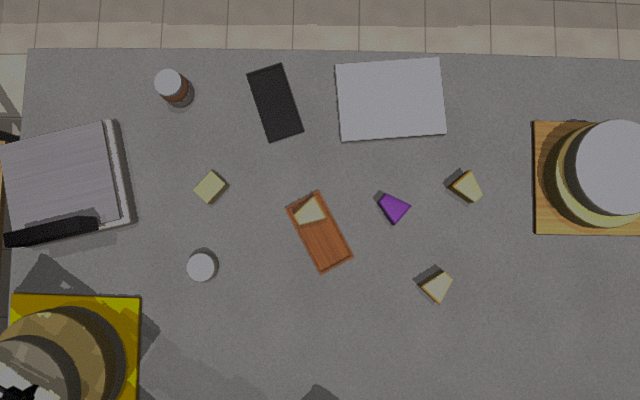

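View pics/scene0.png

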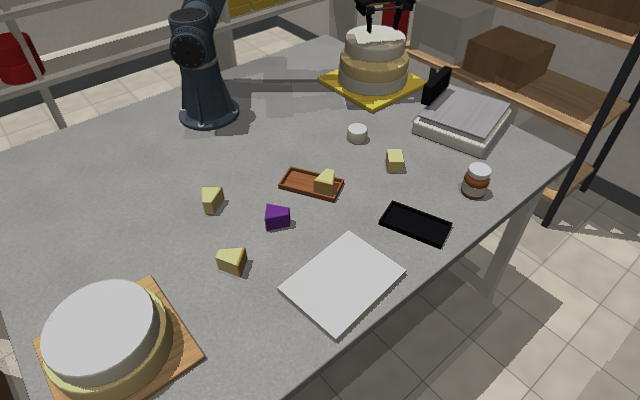

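The tray is brown at (320,232), with wedge_first at (310,210). The loose wedges are at (466,186) and (437,286). The look-alikes are the black tray (275,103), the purple wedge (394,208), the cheese block (210,187) and the round cheese (201,267). I'll measure them and check in a close crop.

```bash
cat > h.py <<'E'
import numpy as np,cv2
from rig import *
def ray(name,uv,z,st=None):
    p=camera_params(name);K=p["intrinsics"];uv=np.atleast_2d(np.float64(uv))
    d=(uv-[K[0,2],K[1,2]])/[K[0,0],K[1,1]];u=d.copy()
    for _ in range(8): u=d/(1+p["k1"]*(u**2).sum(1,keepdims=True))
    D=np.c_[u,np.ones(len(u))]
    if name=="wrist":
        M=p["mount"];Rt=st["tcp_rot"];R=(Rt@M[:3,:3]);c=Rt@M[:3,3]+st["position"];D=D@R.T
    else: c=-p["R"].T@p["t"];D=D@p["R"]
    return c+D*((z-c[2])/D[:,2])[:,None]
def proj(name,X,st=None):
    p=camera_params(name)
    X=np.atleast_2d(X)
    if name=="wrist":
        M=p["mount"];Rt=st["tcp_rot"];R=(Rt@M[:3,:3]).T;c=Rt@M[:3,3]+st["position"];Y=(X-c)@R.T
    else: Y=X@p["R"].T+p["t"]
    u=Y[:,:2]/Y[:,2:];u=u*(1+p["k1"]*(u**2).sum(1,keepdims=True));K=p["intrinsics"]
    return u*[K[0,0],K[1,1]]+[K[0,2],K[1,2]]
def blobs(mask,amin):
    n,l,s,c=cv2.connectedComponentsWithStats(mask.astype(np.uint8))
    return [(s[i],c[i],(l==i)) for i in range(1,n) if s[i,4]>=amin]
def wedge(P):
    """P: top-face outline points (N,3). Narrow->wide yaw and centre from principal frame."""
    poly=cv2.approxPolyDP(np.float32(P[:,None,:2]*1000),6,True)[:,0]
    return poly
E
python3 - <<'E'
from h import *
im=np.load("pics/top0.npy");h=cv2.cvtColor(im,cv2.COLOR_RGB2HSV)
H,S,V=[h[...,i].astype(int) for i in range(3)]
crop=im[150:310,180:500];cv2.imwrite("pics/c1.png",cv2.resize(crop,(800,400),interpolation=cv2.INTER_CUBIC)[:,:,::-1])
for uv in [(466,186),(437,286),(310,208),(325,245),(455,182),(430,272),(290,210)]: print(uv,h[uv[1],uv[0]])
m=(H>15)&(H<35)&(S>40)&(V>150)
m[:, :190]=0;m[:,500:]=0
for s,c,l in blobs(m,60):
    cs=cv2.findContours(l.astype(np.uint8),0,2)[0][0][:,0]
    print("yel",s,c.round(1),ray("top",c,.05).round(4)); print(wedge(ray("top",cs,.05)).round(0).tolist())
m=(H<16)&(S>110)&(V>60);m[:,:190]=0;m[:,500:]=0;m[:140]=0
for s,c,l in blobs(m,40):
    cs=cv2.findContours(l.astype(np.uint8),0,2)[0][0]
    r=cv2.minAreaRect(np.float32(ray("top",cs[:,0],.016)[:,None,:2]*1000));print("brown",s,c.round(1),r)
E
```

```text
(466, 186) [ 30  41 148]
(437, 286) [ 32  27 141]
(310, 208) [ 30  35 145]
(325, 245) [ 11 161 133]
(455, 182) [ 19 183 107]
(430, 272) [10 10 75]
(290, 210) [ 11 161 135]
brown [ 285  191   69   84 2320] [321.2 237. ] ((525.7587890625, 35.49419021606445), (166.89393615722656, 84.3863754272461), 29.18387222290039)
```

View pics/c1.png

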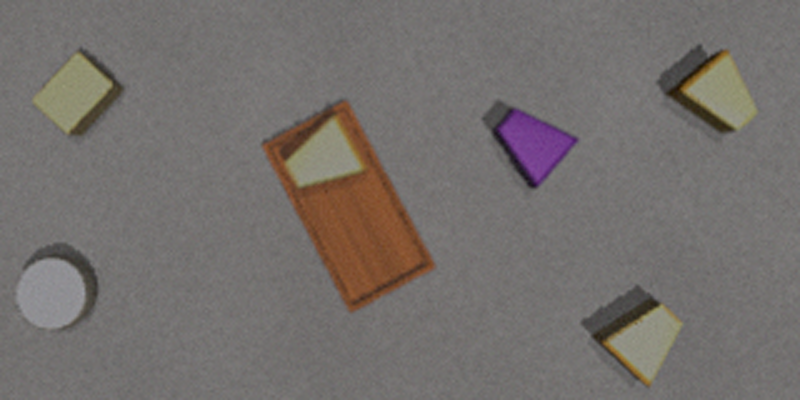

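The crop confirms the choice. The rind of the upper-right wedge faces up-left at about (690,75), and the rind of the lower one faces lower-left at about (625,365). wedge_first narrows to the left, so tray +x points image left.

```bash
python3 - <<'E'
from h import *
im=np.load("pics/top0.npy");h=cv2.cvtColor(cv2.medianBlur(im,3),cv2.COLOR_RGB2HSV)
H,S,V=[h[...,i].astype(int) for i in range(3)]
m=(H>20)&(H<42)&(S>20)&(V>115)
m[:, :190]=0;m[:,500:]=0;m[:150]=0
for s,c,l in blobs(m,100):
    z=.055 if 280<c[0]<350 else .05
    cs=cv2.findContours(l.astype(np.uint8),0,2)[0][0][:,0]
    print("yel",s,c.round(1),ray("top",c,z).round(4)); print(wedge(ray("top",cs,z)).round(0).tolist())
R=read_state()["tcp_rot"];print(np.degrees(np.arctan2(R[1,1],R[0,1])))
E
```

```text
yel [193 170  32  34 558] [208.2 186.8] [[0.6179 0.2759 0.05  ]]
[[654.0, 273.0], [612.0, 309.0], [583.0, 279.0], [625.0, 242.0]]
yel [453 172  31  30 487] [469.6 187.1] [[ 0.6288 -0.2884  0.05  ]]
[[662.0, -289.0], [630.0, -252.0], [599.0, -302.0], [617.0, -318.0]]
yel [295 197  30  28 478] [309.3 212.3] [[0.5672 0.0558 0.055 ]]
[[600.0, 51.0], [563.0, 86.0], [542.0, 77.0], [556.0, 24.0]]
yel [423 272  31  31 485] [438.7 286.2] [[ 0.4161 -0.2222  0.05  ]]
[[446.0, -233.0], [416.0, -189.0], [383.0, -223.0], [430.0, -253.0]]
65.66071097454194
```

Call:
play_rows:
  plan:
    - [[0.1,-0.3,0.4,0,0,-0.028,1],[0.2,-0.7,0.4,0,0,-0.028,1],[0.3,-0.7,0,0,0,-0.028,1],[0.3,-0.7,0,0,0,-0.028,1],[0.3,-0.7,0,0,0,-0.028,1],[0.3,-0.7,0,0,0,-0.028,1],[0.3,-0.7,0,0,0,-0.028,1],[0.3,-0.7,0,0,0,-0.028,1],[0.3,-0.7,0,0,0,-0.028,1],[0.3,-0.7,0,0,0,-0.028,1],[0.3,-0.7,0,0,0,-0.028,1],[0.2,-0.7,0,0,0,-0.028,1]]

```text
time_s: 1.3
position: [0.4183, 0.1679, 0.2624]
tcp_rot: [[-0.086, 0.996, 0.0], [0.996, 0.086, -0.0], [-0.0, 0.0, -1.0]]
force: [-0.3, 0.4, 0.1]
opening: 1.003
```

Call:
play_rows:
  plan:
    - [[0,-0.7,-0.1,0,0,-0.028,1],[0,-0.7,-0.1,0,0,-0.028,1],[0,-0.7,-0.2,0,0,-0.028,1],[0,-0.7,-0.2,0,0,-0.028,1],[0,-0.7,-0.3,0,0,-0.028,1],[0,-0.7,-0.3,0,0,-0.028,1],[0,-0.7,-0.3,0,0,-0.028,1],[0,-0.7,-0.3,0,0,-0.028,1],[0,-0.7,-0.3,0,0,-0.028,1],[0,-0.7,-0.1,0,0,-0.024,1],[0,-0.7,0,0,0,0,1],[0,0,0,0,0,0,1]]

```text
time_s: 2.5
position: [0.4188, -0.2205, 0.1524]
tcp_rot: [[0.704, 0.71, 0.003], [0.71, -0.704, -0.003], [-0.0, 0.004, -1.0]]
force: [-0.2, 0.0, 0.4]
opening: 0.999
```

```bash
cat > wl.py <<'E'
from h import *
import sys
tag,z=sys.argv[1],float(sys.argv[2])
st=read_state();im=capture("wrist");cv2.imwrite(f"pics/{tag}.png",im[:,:,::-1]);np.save(f"pics/{tag}.npy",im)
h=cv2.cvtColor(cv2.medianBlur(im,5),cv2.COLOR_RGB2HSV);H,S,V=[h[...,i].astype(int) for i in range(3)]
m=(H>20)&(H<42)&(S>20)&(V>115)
print(st["time_s"],st["position"].round(4))
for s,c,l in blobs(m,1500):
    cs=cv2.findContours(l.astype(np.uint8),0,2)[0][0][:,0]
    P=ray("wrist",cs,z,st);q=wedge(P);print(s,c.round(0),q.round(0).tolist())
    if len(q)==4:
        L=[np.linalg.norm(q[(i+1)%4]-q[i]) for i in range(4)];a=min((0,1),key=lambda i:abs(abs(L[i]-L[i+2])-28))
        w=a if L[a]>L[a+2] else a+2;n=(w+2)%4
        W=(q[w]+q[(w+1)%4])/2;N=(q[n]+q[(n+1)%4])/2;e=q[(w+1)%4]-q[w];f=q[(n+1)%4]-q[n]
        g=np.array([-e[1],e[0]]);g*=np.sign(g@(W-N));d=W-N
        print(" lens",np.round(L),"mid",((W+N)/2).round(1),"len",np.linalg.norm(d).round(1),"yaw axis %.1f rindnormal %.1f"%(np.degrees(np.arctan2(d[1],d[0])),np.degrees(np.arctan2(g[1],g[0]))))
E
python3 wl.py w1 .05
```

```text
2.5 [ 0.4188 -0.2205  0.1524]
[ 539   37   73   81 4002] [568.  73.] [[627.0, -252.0], [594.0, -296.0], [612.0, -316.0], [661.0, -291.0]]
 lens [55. 26. 55. 52.] mid [ 623.6 -289. ] len 53.5 yaw axis 39.9 rindnormal 40.6
[ 286  172   67   57 2723] [315. 199.] [[415.0, -187.0], [382.0, -225.0], [431.0, -251.0], [448.0, -232.0]]
 lens [51. 56. 26. 56.] mid [ 419.2 -223.9] len 54.4 yaw axis 139.1 rindnormal 139.8
```

View pics/w1.png

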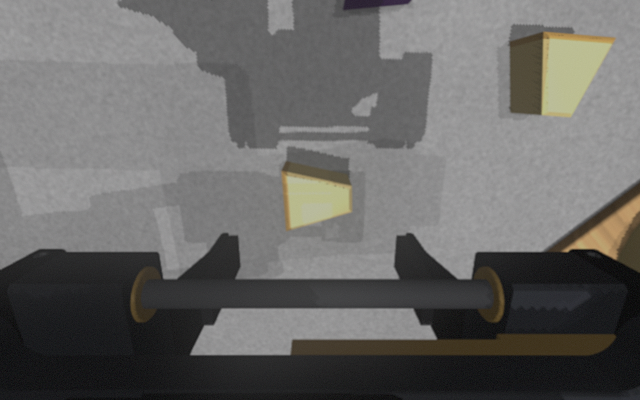

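The wrist view shows the lower loose wedge between the jaws at (315,199), rind left. It agrees with the top view to within 1 mm. Its yaw is about 139.5°, so I descend with +4° of turn.

Call:
play_rows:
  plan:
    - [[0.01,-0.07,-0.2,0,0,0.024,1],[0,0,-0.5,0,0,0,1],[0,0,-0.5,0,0,0,1],[0,0,-0.5,0,0,0,1],[0,0,-0.4,0,0,0,1],[0,0,-0.3,0,0,0,1],[0,0,-0.22,0,0,0,1],[0,0,0,0,0,0,1],[0,0,0,0,0,0,1]]

```text
time_s: 3.45
position: [0.4181, -0.2185, 0.0218]
tcp_rot: [[0.645, 0.764, -0.0], [0.764, -0.645, 0.0], [0.0, -0.0, -1.0]]
force: [0.2, 0.0, 0.5]
opening: 0.997
```

Call:
play_rows:
  plan:
    - [[0,0,0,0,0,0,-1],[0,0,0,0,0,0,-1],[0,0,0,0,0,0,-1],[0,0,0,0,0,0,-1],[0,0,0,0,0,0,-1],[0,0,0,0,0,0,-1],[0,0,0,0,0,0,-1],[0,0,0,0,0,0,-1],[0,0,0,0,0,0,-1],[0,0,0,0,0,0,-1]]

```text
time_s: 4.45
position: [0.4186, -0.2196, 0.0219]
tcp_rot: [[0.645, 0.764, 0.001], [0.764, -0.645, -0.001], [-0.0, 0.002, -1.0]]
force: [0.7, 0.4, 5.0]
opening: 0.687
```

Call:
play_rows:
  plan:
    - [[0,0,0.2,0,0,0,-1],[0,0,0.6,0,0,0,-1],[0,0,0.6,0,0,0,-1],[0,0,0.6,0,0,0,-1],[0.31,0.73,0,0,0,-0.0163,-1],[0.31,0.73,0,0,0,-0.0163,-1],[0.31,0.73,0,0,0,-0.0163,-1],[0.31,0.73,0,0,0,-0.0163,-1],[0.31,0.73,0,0,0,-0.0163,-1],[0.31,0.73,0,0,0,-0.0163,-1],[0.31,0.73,0,0,0,-0.0163,-1],[0,0,0,0,0,0,-1]]

```text
time_s: 5.65
position: [0.5273, 0.0405, 0.1217]
tcp_rot: [[0.87, 0.493, 0.001], [0.493, -0.87, 0.001], [0.001, -0.001, -1.0]]
force: [-0.8, -0.5, -0.4]
opening: 0.687
```

Call:
play_rows:
  plan:
    - [[0,0,0,0,0,0,-1],[0,0,0,0,0,0,-1],[0,0,0,0,0,0,-1]]

```text
time_s: 5.95
position: [0.5257, 0.0353, 0.1214]
tcp_rot: [[0.873, 0.488, -0.001], [0.488, -0.873, -0.0], [-0.001, -0.001, -1.0]]
force: [-0.3, 0.1, -1.0]
opening: 0.687
```

```bash
python3 wl.py w2 .15; python3 - <<'E'
from h import *
s=read_state();print(s["position"],s["tcp_rot"][:2,1],s["opening"],s["force"])
E
```

```text
5.95 [0.5257 0.0353 0.1214]
[ 275  112   80   70 4047] [318. 148.] [[598.0, 61.0], [577.0, 84.0], [565.0, 76.0], [574.0, 47.0]]
 lens [31. 14. 31. 29.] mid [578.5  67.1] len 30.3 yaw axis -59.0 rindnormal -59.0
[ 264  234  115   45 3404] [312. 261.] [[532.0, 67.0], [514.0, 57.0], [541.0, 12.0], [546.0, 16.0]]
 lens [20. 52.  7. 53.] mid [533.1  38.2] len 52.0 yaw axis 113.1 rindnormal 120.5
[0.52590209 0.03526248 0.12150995] [ 0.48750782 -0.8731185 ] 0.6891524364269463 [ 0.87876659  0.0250246  -0.08811938]
```

View pics/w2.png

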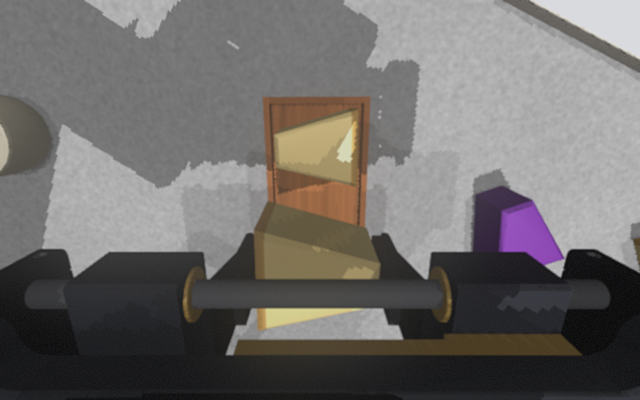

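The held wedge at (315,260) has its rind left, opposite to wedge_first at (318,148). The far tray corners are at about (264,97) and (370,97). I'll refine the tray and first-wedge poses from this view.

```bash
python3 - <<'E'
from h import *
st=read_state();im=np.load("pics/w2.npy")
h=cv2.cvtColor(cv2.medianBlur(im,3),cv2.COLOR_RGB2HSV);H,S,V=[h[...,i].astype(int) for i in range(3)]
m=(H<16)&(S>110)&(V>50);m[240:]=0
ex=np.array([-.488,.873]);ey=np.array([-.873,-.488]);c0=np.array([.5258,.0355])
def tr(P): d=P[:,:2]-c0;return np.c_[d@ex+.043,d@ey]*1000
for v in (98,105,115,130,160,190,210):
    xs=np.flatnonzero(m[v,255:378])+255
    if len(xs): print(v,xs[[0,-1]],tr(ray("wrist",[(xs[0]-.5,v),(xs[-1]+.5,v)],.016,st)).round(1).tolist())
c=np.flatnonzero(m[60:130,318])+60;print("top row",c[0],tr(ray("wrist",[(318,c[0]-.5)],.016,st)).round(1))
yl=(H>20)&(H<42)&(S>20)&(V>115)
for s,c,l in blobs(yl,1500):
    cs=cv2.findContours(l.astype(np.uint8),0,2)[0][0][:,0]
    P=ray("wrist",cs,.055 if c[1]<200 else .1,st); q=cv2.approxPolyDP(np.float32(tr(P)[:,None]),5,True)[:,0];print(q.round(1).tolist())
# held bottom face: expected bottom z~0.1 ; near (upper image) bottom edge pixels seen at (270,203)-(372,235)
E
```

```text
98 [265 369] [[85.5, -81.6], [1.5, -81.6]]
105 [264 368] [[86.6, -76.2], [2.0, -76.2]]
115 [265 368] [[86.2, -68.4], [1.6, -68.4]]
130 [265 367] [[86.7, -56.4], [1.8, -56.5]]
160 [267 366] [[86.3, -31.4], [1.5, -31.5]]
190 [268 365] [[86.6, -4.9], [1.1, -5.0]]
210 [302 364] [[57.2, 13.6], [1.2, 13.5]]
top row 98 [[ 42.7 -82. ]]
[[19.899999618530273, -71.80000305175781], [71.69999694824219, -58.099998474121094], [71.9000015258789, -34.400001525878906], [19.0, -21.600000381469727]]
[[76.69999694824219, 1.5], [76.80000305175781, 30.0], [4.900000095367432, 28.5], [4.099999904632568, 19.700000762939453]]
```

Call:
play_rows:
  plan:
    - [[0.024,0.038,0,0,0,0,-1],[0,0,-0.4,0,0,0,-1],[0,0,-0.4,0,0,0,-1],[0,0,-0.4,0,0,0,-1],[0,0,-0.4,0,0,0,-1],[0,0,-0.15,0,0,0,-1],[0,0,-0.08,0,0,0,-1],[0,0,-0.05,0,0,0,-1],[0,0,0,0,0,0,-1],[0,0,0,0,0,0,-1]]

```text
time_s: 7.0
position: [0.5283, 0.0383, 0.0283]
tcp_rot: [[0.872, 0.489, 0.001], [0.489, -0.872, -0.0], [0.001, 0.001, -1.0]]
force: [-0.3, -0.5, -1.9]
opening: 0.685
```

Call:
play_rows:
  plan:
    - [[0,0,-0.03,0,0,0,-1],[0,0,0,0,0,0,-1],[0,0,0,0,0,0,1],[0,0,0,0,0,0,1],[0,0,0,0,0,0,1],[0,0,0,0,0,0,1],[0,0,0,0,0,0,1],[0,0,0,0,0,0,1],[0,0,0.3,0,0,0,1],[0,0,0.6,0,0,0,1],[0,0,0.6,0,0,0,1],[0,0,0.6,0,0,0,1]]

```text
time_s: 8.2
position: [0.5274, 0.0384, 0.1319]
tcp_rot: [[0.872, 0.489, -0.001], [0.489, -0.872, 0.0], [-0.001, -0.001, -1.0]]
force: [0.4, 0.2, -0.2]
opening: 0.998
```

Call:
play_rows:
  plan:
    - [[0.14,-0.46,0.1,0,0,0.04,1],[0.14,-0.46,0.1,0,0,0.04,1],[0.14,-0.46,0.1,0,0,0.04,1],[0.14,-0.46,0.1,0,0,0.04,1],[0.14,-0.46,0,0,0,0.04,1],[0.14,-0.46,0,0,0,0.04,1],[0.14,-0.46,0,0,0,0.04,1],[0.14,-0.46,0,0,0,0.04,1],[0.14,-0.46,0,0,0,0.04,1],[0.14,-0.46,0,0,0,0.04,1],[0.14,-0.46,0,0,0,0.04,1],[0.14,-0.46,0,0,0,0.04,1]]

```text
time_s: 9.4
position: [0.6116, -0.2384, 0.1507]
tcp_rot: [[-0.438, 0.899, -0.001], [0.899, 0.438, 0.0], [0.001, -0.0, -1.0]]
force: [0.3, 0.4, -0.9]
opening: 1.001
```

Call:
play_rows:
  plan:
    - [[0.12,-0.46,0,0,0,0.04,1],[0.12,-0.46,0,0,0,0.04,1],[0,0,0,0,0,0,1],[0,0,0,0,0,0,1],[0,0,0,0,0,0,1],[0,0,0,0,0,0,1]]

```text
time_s: 10.0
position: [0.6234, -0.2822, 0.151]
tcp_rot: [[-0.644, 0.765, -0.001], [0.765, 0.644, 0.001], [0.001, -0.0, -1.0]]
force: [-0.3, 0.2, -0.4]
opening: 0.996
```

```bash
python3 wl.py w3 .05; python3 - <<'E'
from h import *
im=capture("top");np.save("pics/top1.npy",im);cv2.imwrite("pics/c2.png",cv2.resize(im[150:310,240:400],(640,640)[:2],interpolation=cv2.INTER_CUBIC)[:600,:,::-1])
h=cv2.cvtColor(cv2.medianBlur(im,3),cv2.COLOR_RGB2HSV);H,S,V=[h[...,i].astype(int) for i in range(3)]
m=(H>20)&(H<42)&(S>20)&(V>105);m[:, :280]=0;m[:,360:]=0;m[:150]=0
ex=np.array([-.488,.873]);ey=np.array([-.873,-.488]);c0=np.array([.5258,.0355])
for s,c,l in blobs(m,100):
    cs=cv2.findContours(l.astype(np.uint8),0,2)[0][0][:,0];d=ray("top",cs,.055)[:,:2]-c0
    q=np.c_[d@ex+.043,d@ey]*1000; print(s,cv2.approxPolyDP(np.float32(q[:,None]),6,True)[:,0].round(0).tolist())
s=read_state();print(s["position"],s["tcp_rot"][:2,1])
E
```

```text
10.0 [ 0.6234 -0.2822  0.151 ]
[ 280  183   64   50 2389] [314. 206.] [[596.0, -298.0], [614.0, -316.0], [662.0, -291.0], [643.0, -269.0], [623.0, -280.0], [637.0, -266.0], [630.0, -259.0]]
[295 198  29  27 380] [[21.0, -70.0], [70.0, -55.0], [70.0, -33.0], [18.0, -25.0]]
[303 222  30  27 397] [[17.0, -10.0], [68.0, -23.0], [71.0, 23.0], [16.0, 12.0]]
[ 0.62362239 -0.28253817  0.15115493] [0.7647389  0.64434029]
```

View pics/c2.png

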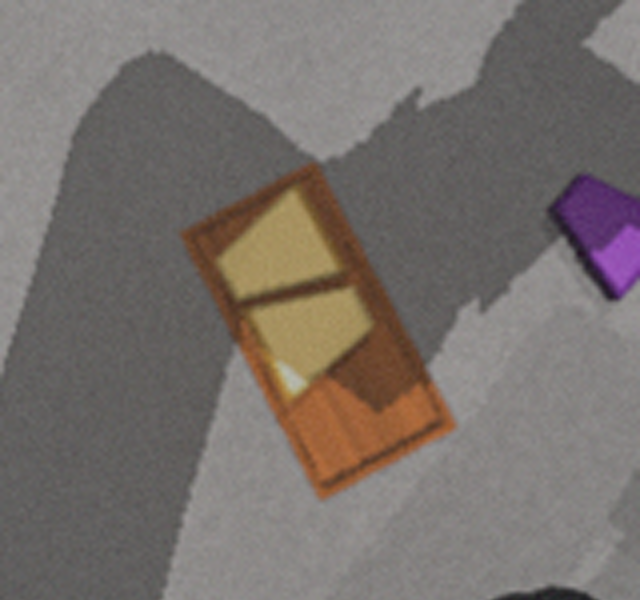

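The middle wedge is seated at about (310,335) in the crop, square and head-to-tail with wedge_first: tray x ≈ 43, y ≈ 0. Next I grip the other wedge.

Call:
play_rows:
  plan:
    - [[0.02,-0.136,-0.19,0,0,0,1],[0,0,-0.5,0,0,0,1],[0,0,-0.5,0,0,0,1],[0,0,-0.5,0,0,0,1],[0,0,-0.4,0,0,0,1],[0,0,-0.3,0,0,0,1],[0,0,-0.2,0,0,0,1],[0,0,0,0,0,0,1],[0,0,0,0,0,0,1]]

```text
time_s: 11.0
position: [0.6252, -0.2908, 0.022]
tcp_rot: [[-0.644, 0.765, 0.001], [0.765, 0.644, -0.001], [-0.001, 0.0, -1.0]]
force: [0.7, -0.1, 0.3]
opening: 0.997
```

Call:
play_rows:
  plan:
    - [[0,0,0,0,0,0,-1],[0,0,0,0,0,0,-1],[0,0,0,0,0,0,-1],[0,0,0,0,0,0,-1],[0,0,0,0,0,0,-1],[0,0,0,0,0,0,-1],[0,0,0,0,0,0,-1],[0,0,0,0,0,0,-1],[0,0,0,0,0,0,-1],[0,0,0,0,0,0,-1]]

```text
time_s: 12.0
position: [0.6252, -0.2905, 0.0221]
tcp_rot: [[-0.644, 0.765, 0.001], [0.765, 0.644, -0.0], [-0.001, 0.001, -1.0]]
force: [0.4, 0.5, 5.5]
opening: 0.689
```

Call:
play_rows:
  plan:
    - [[0,0,0.2,0,0,0,-1],[0,0,0.6,0,0,0,-1],[0,0,0.6,0,0,0,-1],[0,0,0.6,0,0,0,-1],[-0.2,0.43,0,0,0,-0.04,-1],[-0.2,0.43,0,0,0,-0.04,-1],[-0.2,0.43,0,0,0,-0.04,-1],[-0.2,0.43,0,0,0,-0.04,-1],[-0.2,0.43,0,0,0,-0.04,-1],[-0.2,0.43,0,0,0,-0.04,-1],[-0.2,0.43,0,0,0,-0.04,-1],[-0.2,0.43,0,0,0,-0.04,-1]]

```text
time_s: 13.2
position: [0.5435, -0.1177, 0.1213]
tcp_rot: [[0.306, 0.952, -0.002], [0.952, -0.306, 0.0], [-0.0, -0.002, -1.0]]
force: [1.1, -0.6, -0.5]
opening: 0.685
```

Call:
play_rows:
  plan:
    - [[-0.2,0.43,0,0,0,-0.04,-1],[-0.2,0.43,0,0,0,-0.04,-1],[-0.2,0.43,0,0,0,-0.04,-1],[-0.2,0.43,0,0,0,-0.04,-1],[-0.2,0.43,0,0,0,-0.04,-1],[-0.22,0.43,0,0,0,-0.04,-1],[0,0,0,0,0,0,-1],[0,0,0,0,0,0,-1],[0,0,0,0,0,0,-1],[0,0,0,0,0,0,-1]]

```text
time_s: 14.2
position: [0.4846, 0.0096, 0.1216]
tcp_rot: [[0.872, 0.489, 0.001], [0.489, -0.872, -0.0], [0.001, 0.001, -1.0]]
force: [0.7, 0.6, -1.0]
opening: 0.688
```

```bash
python3 wl.py w4 .055; python3 - <<'E'
from h import *
s=read_state();print(s["position"],s["tcp_rot"][:2,1],s["opening"],s["force"])
E
```

```text
14.2 [0.4846 0.0096 0.1216]
[ 269   37   82   81 4773] [314.  78.] [[599.0, 50.0], [560.0, 89.0], [541.0, 78.0], [556.0, 25.0]]
 lens [55. 21. 55. 49.] mid [564.   60.5] len 53.5 yaw axis -60.1 rindnormal -59.7
[ 275  109   79   71 4022] [310. 146.] [[532.0, 70.0], [492.0, 47.0], [527.0, 7.0], [548.0, 19.0]]
 lens [46. 53. 24. 54.] mid [525.   35.8] len 52.3 yaw axis 119.5 rindnormal 120.7
[ 255  224  118   55 4454] [321. 257.] [[494.0, -31.0], [430.0, 34.0], [413.0, 23.0], [453.0, -54.0]]
 lens [92. 20. 87. 46.] mid [447.7  -7. ] len 88.4 yaw axis -53.8 rindnormal -60.9
[0.48443588 0.00960588 0.12156309] [ 0.48857549 -0.87252143] 0.6882454931181633 [ 0.24920245  0.7087003  -0.70803959]
```

View pics/w4.png

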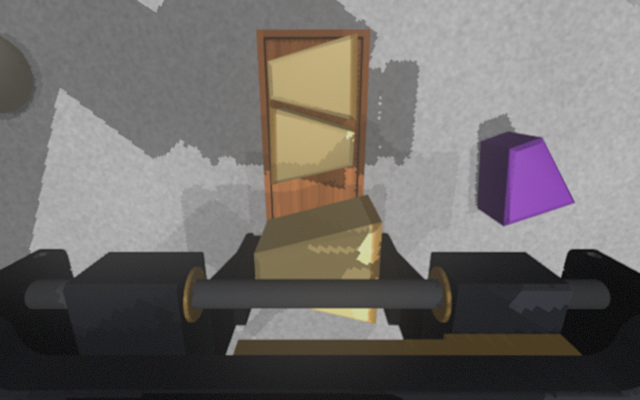

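The view shows first and middle seated at (314,78) and (310,146), and the held wedge with its rind right, as wanted. I correct by 3.7 mm in y and lower.

Call:
play_rows:
  plan:
    - [[-0.01,0.074,0,0,0,0,-1],[0,0,-0.4,0,0,0,-1],[0,0,-0.4,0,0,0,-1],[0,0,-0.4,0,0,0,-1],[0,0,-0.4,0,0,0,-1],[0,0,-0.15,0,0,0,-1],[0,0,-0.08,0,0,0,-1],[0,0,-0.06,0,0,0,-1],[0,0,0,0,0,0,-1],[0,0,0,0,0,0,-1]]

```text
time_s: 15.25
position: [0.4837, 0.0142, 0.0277]
tcp_rot: [[0.872, 0.489, 0.001], [0.489, -0.872, -0.0], [0.001, 0.001, -1.0]]
force: [-0.4, -0.6, -0.6]
opening: 0.679
```

Call:
play_rows:
  plan:
    - [[0,0,-0.02,0,0,0,-1],[0,0,0,0,0,0,-1],[0,0,0,0,0,0,1],[0,0,0,0,0,0,1],[0,0,0,0,0,0,1],[0,0,0,0,0,0,1],[0,0,0,0,0,0,1],[0,0,0,0,0,0,1],[0,0,0.3,0,0,0,1],[0,0,0.6,0,0,0,1],[0,0,0.6,0,0,0,1],[0,0,0.6,0,0,0,1]]

```text
time_s: 16.45
position: [0.4828, 0.0143, 0.1319]
tcp_rot: [[0.872, 0.489, -0.001], [0.489, -0.872, 0.0], [-0.001, -0.001, -1.0]]
force: [0.3, -0.2, 0.3]
opening: 0.997
```

Call:
play_rows:
  plan:
    - [[0,-0.4,0.2,0,0,0,1],[0,-0.6,0.2,0,0,0,1],[0,-0.6,0.2,0,0,0,1],[0,-0.6,0,0,0,0,1],[0,-0.6,0,0,0,0,1],[0,-0.6,0,0,0,0,1],[0,-0.6,0,0,0,0,1],[0,0,0,0,0,0,1],[0,0,0,0,0,0,1],[0,0,0,0,0,0,1]]

```text
time_s: 17.45
position: [0.4826, -0.1846, 0.1608]
tcp_rot: [[0.872, 0.489, -0.001], [0.489, -0.872, 0.001], [-0.001, -0.002, -1.0]]
force: [-0.3, -0.3, 0.4]
opening: 1.0
```

```bash
python3 - <<'E'
from h import *
im=capture("top");a=cv2.resize(im[170:290,260:380],(600,600),interpolation=cv2.INTER_CUBIC)
sc=capture("scene");b=sc[155:210,265:355];b=cv2.resize(b,(200,122),interpolation=cv2.INTER_CUBIC)
o=np.zeros((600,800,3),np.uint8);o[:,:600]=a;o[:122,600:]=b
cv2.imwrite("pics/c3.png",o[:,:,::-1])
h=cv2.cvtColor(cv2.medianBlur(im,3),cv2.COLOR_RGB2HSV);H,S,V=[h[...,i].astype(int) for i in range(3)]
m=(H>20)&(H<42)&(S>20)&(V>105);m[:, :280]=0;m[:,360:]=0;m[:150]=0
ex=np.array([-.488,.873]);ey=np.array([-.873,-.488]);c0=np.array([.5258,.0355])
for s,c,l in blobs(m,100):
    cs=cv2.findContours(l.astype(np.uint8),0,2)[0][0][:,0];d=ray("top",cs,.055)[:,:2]-c0
    q=np.c_[d@ex+.043,d@ey]*1000; print(s,cv2.approxPolyDP(np.float32(q[:,None]),6,True)[:,0].round(0).tolist())
s=read_state();print(s["time_s"],s["position"])
E
```

```text
[295 198  30  27 485] [[16.0, -65.0], [26.0, -70.0], [68.0, -59.0], [71.0, -34.0], [18.0, -23.0]]
[304 222  28  27 370] [[17.0, -10.0], [65.0, -24.0], [71.0, 23.0], [18.0, 11.0]]
[314 236  30  27 394] [[20.0, 22.0], [72.0, 35.0], [73.0, 55.0], [21.0, 69.0]]
17.55 [ 0.48284997 -0.1843885   0.1609076 ]
```

View pics/c3.png

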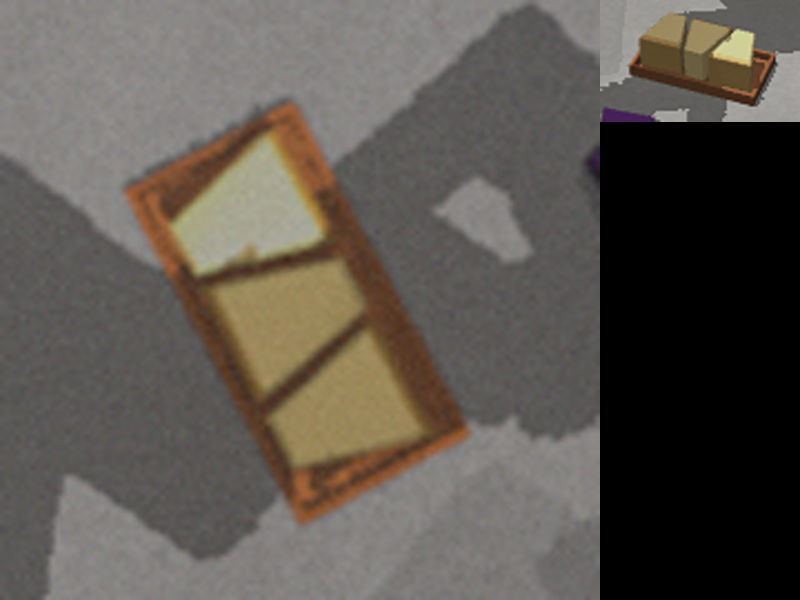

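```bash
python3 -c "
from rig import *
print(hand_in())"
```

```text
the job is handed in; nothing more can be done
None
```

Both loose wedges are in the tray beside wedge_first and the job is handed in, after about 17.6 s of robot time. I gripped each wedge by its end faces. The nearer one went in the middle, turned opposite to its neighbours, and the other went at the +y end.

The last top view puts the three centres at about (44, -46), (43, 0) and (46, 45) mm in the tray frame. All three look square and alternate head to tail. The scene view shows them level and flat, though I judged that by eye and did not measure it.

The gripper was well clear at hand-in, and the highest wrist force in the readings was about 5.5 N. The camera views agreed to within a few millimetres and no check failed. The first grasp was about 3 mm off centre sideways, which I allowed for when placing that wedge. `hand_in()` gives no verdict, so the result itself is unconfirmed.

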